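# Shim the rocking thermal cycler

## Robot

A 7-joint arm with a two-finger parallel gripper is mounted at the origin on the work surface. World frame = base frame: x ahead of the robot, y to its left, z up, the work surface at z = 0. Lengths are in m, angles in rad, forces in N, time in s.
With the tool pointing down it reaches from about 0.4 to 0.85 m from the base axis. Payload 6.9 kg.
Tool frame: the origin (TCP) lies midway between the tips of the shut fingers; the grasp point (between the pads) lies 19 mm behind it; z points along the fingers, y is the direction in which the jaws open and shut (so a half turn about z gives the same grasp; the last joint's range is limited). The gripper opens to 85 mm and grips with 20 to 120 N. Pads are 22 mm wide; open, the fingers measure 114 mm over their backs; the gripper's body (76 mm by 85 mm) begins 54 mm behind the grasp point. The pads swing forward as they close: fully open they stand 13 mm farther back than shut.
Start: joints at [-1.139, 0.507, -0.238, 1.5, 0.126, 1.149, -0.155], TCP at [0.201, 0.592, 0.231] pointing down, gripper open.
Joint ranges: [-3.08, 3.08], [-0.24, 2.05], [-1.43, 1.35], [0, 2.5], [-1.52, 4.66], [0.17, 1.96], [-2.89, 2.89]. Speed limits (rad/s): [2.39, 2.39, 3.14, 3.14, 3.14, 3.14, 3.14].

## Interface

Orientations are given as a 3x3 rotation matrix whose columns are the frame's x, y, z axes.
In Python, from station import readout, optics, hand_in gives the robot as it stands.
- The arm moves only by the shell command python3 -m pendant 'ROWS' [FORCE]. ROWS is JSON, a list that holds one entry, the list of rows, each a list of 7 numbers: the shift along the tool's x, y, z in cm, then the turn, a rotation vector about the tool's x, y, z in degrees, then the opening, from 0 (shut) to 1 (fully open). In form: [[[x, y, z, rx, ry, rz, grip], ...]]. A call has 1 to 10 rows; each row shifts and turns the pose as measured when the row begins, along the tool's axes as they then stand; what a row does not reach is not made up. A row lasts 1/8 s, in which the tool goes at most 62.5 mm and 10.7 degrees, less where a joint would pass 70% of its speed; a pose out of reach is approached as far as the arm can. A call with a gripper value outside its range is refused whole. The fingers move at their own pace and stop on an object; FORCE is the grip in N (left out, the last holds). Time passes only in rows, so rows that do not move let the fingers close. It gives the time, the measured TCP pose, the force and the opening at its end, in the units of the state.
- readout.sense(): the state, without advancing time (a new reading comes with each control period).
- optics.get_image(name): name is "scene" or "top"; returns (picture, depth): 384x512x3 uint8, red, green, blue; 384x512 float32, m along the optical axis (not along the pixel's ray), 0 where there is no reading.
- optics.camera_info(name): a dict with "vfov" (degrees; the focal length in pixels is half the picture's height over the tangent of half this angle, whatever the lens; pixels are square), "cx", "cy" (the principal point, pixels), "cam_to_world" (4x4, takes a point from camera to world coordinates). Camera axes: x right, y up, looking along -z (the intrinsics and any distortion apply to the point x, -y, -z); pixel columns grow to the right and rows downward; lengths in m; the calibration is good to about 2 mm. A picture is of the moment at which its call begins. camera_info takes no time and is no camera call.
- hand_in(): hands the job in, once; it reports no verdict.
The state is a dict: "time_s": time; "joint_pos": joint angles; "dq": joint speeds; "joint_torque": joint torques, N m; "tcp_pos": TCP position; "eef_rot": TCP orientation; "ft_force": force on the tool from outside, world axes, zero at the start; "torque": the same for the moment, N m; "width": opening from 0.0 (shut) to 1.0 (fully open).
Only numpy, scipy, OpenCV 4.12 (cv2) and the standard library are available. Lean on these libraries where they do the work, as an engineer would, in place of code of your own. Each camera call takes 0.05 s, during which the arm holds its last target.

## Task

The white thermal cycler rocks because the foot below its blue dot is too short. Push the orange wedge along the bench, thin end first, under that foot until it fills the gap and the cycler no longer rocks, then press down firmly on the blue dot to check that the corner stays up, and let go. Only push and press: keep the wedge on the bench, do not shove or tip the cycler out of place, and leave everything else where it stands.

Things in the scene. Friction and masses are not known exactly. Their poses are not given: they have to be found in the camera images.
- cycler: white thermal cycler, loose, 2.4 kg, 200 (x) by 220 (y) mm. Origin: centre of its footprint at bench height; the screen faces -x, z up. Case underside 22 mm, flat case top 85 mm above the bench; a lid over x -22 to 93, |y| under 90 mm rises to 120. Feet of radius 11 mm at x, y = +-85 mm; it stands level on three. It slides if shoved with some 10 N
- short_foot (a point): centre of the underside of the short foot (rubber disc, radius 11 mm) at (-85, +85, 8) mm in the cycler's frame, 25 mm in from the case's left (+y) side: it hovers 8 mm above the bench. About 1.5 N down on the blue dot tips the cycler onto it
- blue_dot (a point): centre of a blue dot of 24 mm diameter on the flat case top, 85 mm above the bench, at (-78, +82, 85) mm in the cycler's frame, practically above the short foot
- wedge: orange wedge, loose, 90 g, 120 (x) by 44 (y) mm. Origin: centre of its flat underside. 2 mm thick at the tip (x = +60), rising evenly to 18 mm at the upright tail face (x = -60). The tip points roughly at the cycler's left side. It meets the short foot when the foot's centre is at about x = +26 mm, y = 0 in its frame; then the push force climbs from under 1 N to many newtons
- tube_rack: pink tube rack with red-capped tubes, 75 x 110 x 84 mm, origin at the centre of its underside; bystander
- reagent_bottle: bottle with blue cap, diameter 66 mm, 130 mm tall, origin at the centre of its underside; bystander
- capped_tube: single standing tube with red cap, diameter 34 mm, 104 mm tall, origin at the centre of its underside; bystander
- tip_box: white pipette tip box with orange-yellow lid, 87 x 122 x 51 mm, origin at the centre of its underside; bystander
- dish_stack: stack of three pale dishes, diameter 90 mm, 45 mm tall, origin at the centre of its underside; bystander
- timer: small white bench timer, 60 x 70 x 20 mm, origin at the centre of its underside; bystander
There are look-alikes about, which are no part of the job. Of the things that look like the wedge, take the one that is farthest to the robot's left at the start.

How it is judged:
By the outcome, as a careful person would: the job done as asked, in the order asked, and still so for the second after the job is handed in, with the robot touching nothing.
It also fails if it takes over 67 s, if anything falls off the work surface, if the arm or the gripper's body presses on something with over 40 N, if the wrist force passes 120 N, or if a joint passes its speed limit or range.

## Working session

There is one attempt and no reset: what is moved stays moved. The work goes in short steps, Python scripts to look and compute and a shell command to move; the robot and the scene stay as the last step left them, time stands still between calls to the robot, and variables do not carry over. Pictures are saved under pics/ and viewed, and the job is handed in when it is done.

```bash
ls; mkdir -p pics; cat > h.py <<'E'
import numpy as np, cv2
from station import readout, optics
def snap(name,fn):
    im,d=optics.get_image(name); cv2.imwrite(f'pics/{fn}.png',cv2.cvtColor(im,cv2.COLOR_RGB2BGR)); np.savez(f'pics/{fn}.npz',im=im,d=d); return im,d
def world(name,d):
    c=optics.camera_info(name); h,w=d.shape; f=h/2/np.tan(np.radians(c['vfov'])/2)
    v,u=np.mgrid[:h,:w]; P=np.stack([(u-c['cx'])/f*d,-(v-c['cy'])/f*d,-d],-1)
    T=np.array(c['cam_to_world']); return P@T[:3,:3].T+T[:3,3]
E
python3 - <<'E'
from h import *
for n in('scene','top'):
    snap(n,n+'0'); print(optics.camera_info(n))
print(readout.sense())
E
```

```text
pics
{'vfov': 47.75388969849167, 'cx': 255.5644527881985, 'cy': 194.12461936323595, 'cam_to_world': array([[ 0.64761581, -0.47699823,  0.59419394,  1.28597714],
       [ 0.761838  ,  0.41969538, -0.4934153 , -0.64713482],
       [-0.01402223,  0.77222307,  0.63519674,  0.84070239],
       [ 0.        ,  0.        ,  0.        ,  1.        ]])}
{'vfov': 49.426967941214485, 'cx': 262.23928343898325, 'cy': 187.57540978424296, 'cam_to_world': array([[ 1.01209986e-01,  9.72065293e-01, -2.11767810e-01,
         3.83183821e-01],
       [-9.94865035e-01,  9.88226723e-02, -2.18550039e-02,
        -1.02614909e-01],
       [-3.17029867e-04,  2.12892334e-01,  9.77075613e-01,
         1.06735438e+00],
       [ 0.00000000e+00,  0.00000000e+00,  0.00000000e+00,
         1.00000000e+00]])}
{'time_s': 0.1, 'joint_pos': array([-1.13849905,  0.50825152, -0.23748568,  1.50099399,  0.12566774,
        1.14892135, -0.15479049]), 'dq': array([-0.00082711, -0.000545  ,  0.00061755, -0.00247486, -0.00011724,
       -0.00161688,  0.00054343]), 'joint_torque': array([-5.33357350e-03, -6.21839690e+01, -2.19521642e+00, -2.50206685e+01,
        1.23045579e-02,  7.78571761e-03, -2.34441467e-05]), 'tcp_pos': array([0.20057519, 0.59147738, 0.23052983]), 'eef_rot': array([[-9.47063602e-01,  3.21045624e-01, -4.90744328e-04],
       [ 3.21045999e-01,  9.47062390e-01, -1.51547860e-03],
       [-2.17722777e-05, -1.59280613e-03, -9.99998731e-01]]), 'ft_force': array([ 0.62082943, -0.48395077, -1.82240244]), 'torque': array([ 0.05895948, -0.01302512, -0.03349499]), 'width': 0.9968856178729073}
```

View pics/scene0.png

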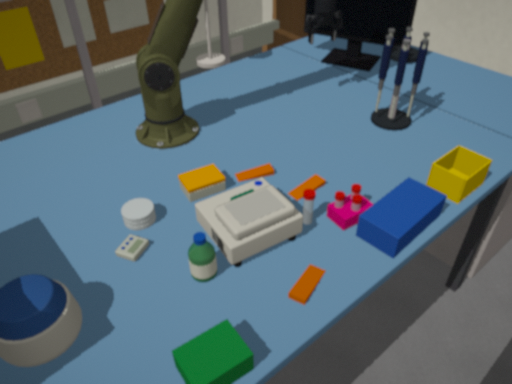

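View pics/top0.png

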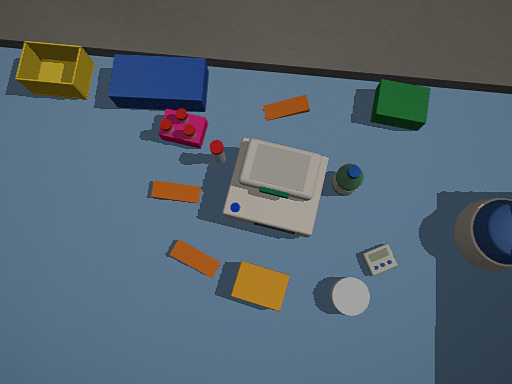

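The top view shows three orange look-alikes, at about (175,191), (195,258) and (287,107). The blue dot is at (235,208). Next I'll measure all of them.

```bash
python3 - <<'E'
from h import *
z=np.load('pics/top0.npz'); im,d=z['im'],z['d']; P=world('top',d)
hsv=cv2.cvtColor(im,cv2.COLOR_RGB2HSV)
def blobs(lo,hi,nm,mn=20):
    m=cv2.inRange(hsv,lo,hi); n,l,s,c=cv2.connectedComponentsWithStats(m)
    for i in range(1,n):
        if s[i,4]<mn: continue
        q=P[(l==i)&(d>0)]; print(nm,c[i].round(1),s[i,4],np.median(q,0).round(4), 'zrange',np.percentile(q[:,2],[3,97]).round(4))
        r=cv2.minAreaRect((q[:,:2]*1000).astype(np.float32)); print('   rect mm',np.round(r[0],1),np.round(r[1],1),round(r[2],1))
        # z fit
        A=np.c_[q[:,:2]-q[:,:2].mean(0),np.ones(len(q))]; g=np.linalg.lstsq(A,q[:,2],rcond=None)[0]; print('   slope',g.round(3))
blobs((5,180,120),(14,255,255),'orange',150)
blobs((108,150,60),(125,255,255),'blue',15)
blobs((150,100,80),(172,255,255),'pink',50)
crop=im[150:290,140:340]; cv2.imwrite('pics/crop0.png',cv2.cvtColor(cv2.resize(crop,None,fx=4,fy=4,interpolation=cv2.INTER_CUBIC),cv2.COLOR_RGB2BGR))
for u,v in [(100,300),(330,250),(150,220),(300,330),(290,170),(290,215),(255,205)]: print((u,v),P[v,u].round(4))
E
```

```text
orange [285.9 107.2] 660 [ 0.8407 -0.1198  0.0103] zrange [0.0016 0.0183]
   rect mm [ 840.9 -120. ] [ 44.4 118.8] 18.0
   slope [ 0.041 -0.127  0.01 ]
orange [175.5 191.3] 765 [0.5795 0.1432 0.0103] zrange [0.0018 0.0187]
   rect mm [580.  142.5] [119.3  43.2] 89.0
   slope [0.001 0.13  0.01 ]
orange [194.8 258.1] 833 [0.4156 0.0707 0.0102] zrange [0.0013 0.0185]
   rect mm [415.5  70.8] [118.  43.] 67.1
   slope [0.049 0.121 0.01 ]
blue [159.1  77.4] 4109 [0.8615 0.2141 0.0748] zrange [0.0589 0.0783]
   rect mm [1021.7  429. ] [786.1 241.9] 52.7
   slope [-0.137 -0.011  0.073]
blue [353.9 171.3] 121 [ 0.6463 -0.2893  0.13  ] zrange [0.1266 0.1331]
   rect mm [ 646.  -289.5] [26.9 28.2] 4.1
   slope [ 0.008 -0.025  0.13 ]
blue [234.8 207. ] 66 [ 0.5424 -0.0204  0.0864] zrange [0.0822 0.0895]
   rect mm [542.2 -20.8] [20.2 19.4] 5.6
   slope [-0.017 -0.095  0.086]
blue [497.1 220.1] 326 [ 0.5712 -0.6173  0.1261] zrange [0.1212 0.1306]
   rect mm [ 559.  -619.7] [ 41.2 108.5] 73.6
   slope [-0.011 -0.048  0.126]
blue [505.6 252.2] 17 [ 0.4952 -0.638   0.1253] zrange [0.1212 0.1274]
   rect mm [ 495.3 -637.9] [18.9  4. ] 70.7
   slope [ 0.025 -0.036  0.125]
pink [185.3 126.8] 864 [0.747  0.1334 0.0446] zrange [0.016  0.0496]
   rect mm [751.7 151.1] [129.1  82.9] 79.0
   slope [-0.     0.055  0.043]
(100, 300) [0.2908 0.2914 0.0009]
(330, 250) [ 0.4708 -0.2662 -0.0007]
(150, 220) [ 0.5006  0.201  -0.0029]
(300, 330) [ 0.2702 -0.2064 -0.0019]
(290, 170) [ 0.6376 -0.142   0.118 ]
(290, 215) [ 0.5362 -0.1529  0.0867]
(255, 205) [ 0.5516 -0.0678  0.0872]
```

View pics/crop0.png

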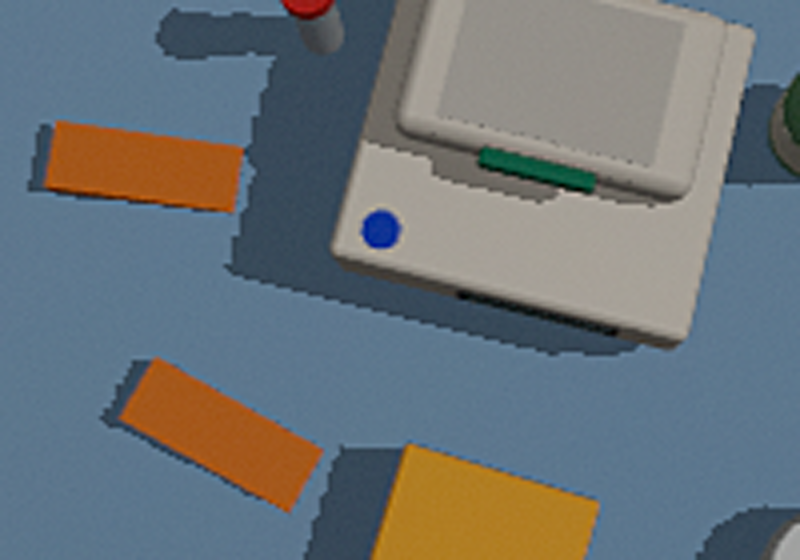

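```bash
python3 - <<'E'
from h import *
for nm in('top','scene'):
    z=np.load(f'pics/{nm}0.npz'); im,d=z['im'],z['d']; P=world(nm,d)
    hsv=cv2.cvtColor(im,cv2.COLOR_RGB2HSV)
    m=(d>0)&(hsv[...,1]<70)&(P[...,2]>.078)&(P[...,2]<.125)&(abs(P[...,0]-.6)<.2)&(abs(P[...,1]+.11)<.18)
    m=cv2.morphologyEx(m.astype(np.uint8),cv2.MORPH_OPEN,np.ones((5,5))); n,l,s,c=cv2.connectedComponentsWithStats(m)
    i=1+np.argmax(s[1:,4]); q=P[l==i]
    r=cv2.minAreaRect((q[:,:2]*1000).astype(np.float32)); print(nm,'cycler',r,s[i,4])
    top=q[(q[:,2]<.092)]; print('z top',np.median(top[:,2]))
    b=cv2.inRange(hsv,(108,150,60),(125,255,255))>0; b&=(d>0)&(np.hypot(P[...,0]-.542,P[...,1]+.02)<.04); print('dot',np.mean(P[b],0).round(4),b.sum())
    o=(cv2.inRange(hsv,(4,180,100),(14,255,255))>0)&(d>0)&(np.hypot(P[...,0]-.58,P[...,1]-.1425)<.085)
    w=P[o]; r=cv2.minAreaRect((w[:,:2]*1000).astype(np.float32)); print('wedge',r,w[:,2].min().round(4),w[:,2].max().round(4)); rs=cv2.boxPoints(r); print(rs.round(0).tolist())
    # tubes/caps
    rd=((cv2.inRange(hsv,(0,180,80),(3,255,255))|cv2.inRange(hsv,(174,180,80),(180,255,255)))>0)&(d>0)
    n,l,s,c=cv2.connectedComponentsWithStats(rd.astype(np.uint8))
    for i in range(1,n):
        if s[i,4]>20: print('red',c[i].round(),np.median(P[l==i],0).round(3))
E
```

```text
top cycler ((606.9386596679688, -113.07117462158203), (219.65806579589844, 198.31442260742188), 81.8817138671875) 6981
z top 0.08493737626092673
dot [ 0.5422 -0.0204  0.0861] 66
wedge ((579.948486328125, 142.46092224121094), (119.2771987915039, 43.24274826049805), 88.85343170166016) -0.0044 0.0216
[[557.0, 83.0], [600.0, 82.0], [603.0, 202.0], [560.0, 203.0]]
red [181. 113.] [0.765 0.141 0.083]
red [166. 124.] [0.733 0.176 0.084]
red [189. 129.] [0.725 0.117 0.084]
red [216. 147.] [0.681 0.039 0.104]
scene cycler ((611.1145629882812, -115.29103088378906), (220.38412475585938, 202.5611572265625), 81.66714477539062) 4110
z top 0.08318181547810466
dot [ 0.5432 -0.0206  0.0836] 11
wedge ((583.4234619140625, 141.4620819091797), (116.62307739257812, 43.373680114746094), 87.69832611083984) 0.0001 0.018
[[559.0, 84.0], [603.0, 82.0], [607.0, 199.0], [564.0, 201.0]]
red [356. 194.] [0.763 0.147 0.081]
red [309. 194.] [0.691 0.034 0.101]
red [340. 196.] [0.732 0.111 0.082]
```

Candidates for the wedge in the top view:
- (175,191), at y=+0.143
- (195,258), at y=+0.071
- (287,107), at y=−0.120

The one farthest left is (175,191). The crop confirms it: orange, high tail on the left, tip pointing at the cycler. Its centre is (0.580, 0.1425), and the cycler yaw is −8°. That puts the short foot at about (0.535, −0.017).

First I'll turn the tool and close the fingers partway.

```bash
python3 -m pendant '[[[0,0,0,0,0,10.4,0.15],[0,0,0,0,0,10.4,0.15],[0,0,0,0,0,10.4,0.15],[0,0,0,0,0,10.4,0.15],[0,0,0,0,0,10.4,0.15],[0,0,0,0,0,10.4,0.15],[0,0,0,0,0,10.4,0.15]]]' 30
cat >> h.py <<'E'
def goto(p,ang):
    "p target TCP, ang desired world angle of tool x axis (deg)"
    s=readout.sense(); R=np.array(s['eef_rot']); d=R.T@(np.array(p)-s['tcp_pos'])*100
    a=np.degrees(np.arctan2(R[1,0],R[0,0])); print('t',round(s['time_s'],2),'tcp',s['tcp_pos'].round(4),'xang',a.round(2),'tool shift cm',d.round(2),'rz',round((a-ang+180)%360-180,2),'F',s['ft_force'].round(2),'w',round(s['width'],3),'tilt',R[:2,2].round(4))
E
python3 -c "
from h import *
goto([.580,.245,.08],88.5)"
```

```text
time_s: 0.98
tcp_pos: [0.2001, 0.5893, 0.2268]
eef_rot: [[0.066, 0.998, -0.003], [0.998, -0.066, -0.009], [-0.009, -0.003, -1.0]]
ft_force: [0.4, 0.3, -0.4]
width: 0.155
t 0.97 tcp [0.2001 0.5893 0.2268] xang 86.21 tool shift cm [-31.71  40.22  14.85] rz -2.29 F [ 0.38  0.33 -0.36] w 0.155 tilt [-0.0033 -0.0088]
```

```bash
python3 -m pendant '[[[-3.5,4.45,0.5,0,0,-0.2,0.15],[-3.5,4.45,0.5,0,0,-0.2,0.15],[-3.5,4.45,1,0,0,-0.2,0.15],[-3.5,4.45,1.5,0,0,-0.2,0.15],[-3.5,4.45,1.5,0,0,-0.2,0.15],[-3.5,4.45,2,0,0,-0.2,0.15],[-3.5,4.45,2,0,0,-0.2,0.15],[-3.5,4.45,2,0,0,-0.2,0.15],[-3.5,4.45,2,0,0,-0.2,0.15]]]' 
python3 -c "
from h import *
goto([.580,.245,.08],88.5)"
```

```text
time_s: 2.1
tcp_pos: [0.5886, 0.25, 0.0916]
eef_rot: [[0.022, 1.0, -0.006], [1.0, -0.022, -0.007], [-0.007, -0.006, -1.0]]
ft_force: [-0.0, 0.1, 0.3]
width: 0.156
t 2.1 tcp [0.5886 0.25   0.0916] xang 88.72 tool shift cm [-0.52 -0.84  1.16] rz 0.22 F [-0.03  0.09  0.25] w 0.156 tilt [-0.0064 -0.0069]
```

```bash
python3 -m pendant '[[[-0.3,-0.8,1.2,-0.37,0.4,0.2,0.15],[-0.2,0,2,0,0,0,0.15],[0,0,2,0,0,0,0.15],[0,0,2,0,0,0,0.15],[0,0,0.8,0,0,0,0.15],[0,0,0,0,0,0,0.15]]]' 
python3 - <<'E'
from h import *
goto([.580,.232,.006],88.5)
im,d=snap('top','top1'); cv2.imwrite('pics/top1c.png',cv2.cvtColor(cv2.resize(im[120:260,90:290],None,fx=4,fy=4,interpolation=cv2.INTER_CUBIC),cv2.COLOR_RGB2BGR))
E
```

```text
time_s: 2.85
tcp_pos: [0.5829, 0.2361, 0.0049]
eef_rot: [[0.037, 0.999, -0.004], [0.999, -0.037, -0.006], [-0.006, -0.003, -1.0]]
ft_force: [-0.2, 0.0, -0.5]
width: 0.148
t 2.85 tcp [0.5829 0.2361 0.0049] xang 87.88 tool shift cm [-0.42 -0.28 -0.1 ] rz -0.62 F [-0.19  0.   -0.46] w 0.148 tilt [-0.0037 -0.0058]
```

View pics/top1c.png

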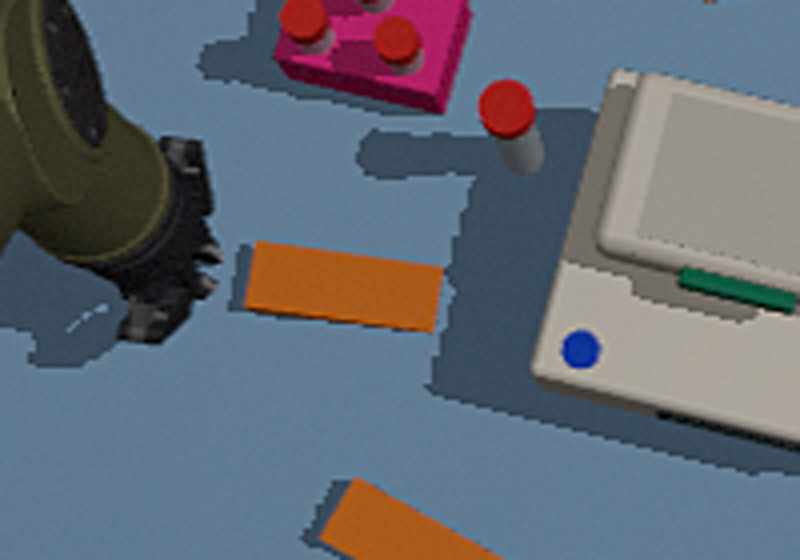

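The crop shows the fingers, at crop pixel (205,270), behind the tail at (245,275), with the wedge still in place. Next I'll move up to contact and push along a gentle clockwise arc.

```bash
python3 -m pendant '[[[-0.8,-0.1,0,-0.3,0.2,-0.5,0.15],[-0.7,0,0,0,0,0,0.15],[-0.4,0,0,0,0,0,0.15],[-0.4,0,0,0,0,0,0.15],[-0.4,0,0,0,0,0,0.15]]]' 
python3 - <<'E'
from h import *
goto([.580,.2135,.006],88.5)
E
python3 -m pendant '[[[-0.5,0.18,0,0,0,2,0.15],[-0.5,0.18,0,0,0,2,0.15],[-0.5,0.18,0,0,0,2,0.15],[-0.5,0.18,0,0,0,2,0.15]]]'
cat >> h.py <<'E'
FOOT=np.array([.5352,-.0170])
def wedge(fn,c=(.58,.1425),rad=.085):
    im,d=snap('top',fn); P=world('top',d); hsv=cv2.cvtColor(im,cv2.COLOR_RGB2HSV)
    m=((cv2.inRange(hsv,(4,180,60),(14,255,255))>0)&(d>0)).astype(np.uint8); n,l,s,cc=cv2.connectedComponentsWithStats(m)
    best=min((i for i in range(1,n) if s[i,4]>60),key=lambda i:np.hypot(*(np.median(P[l==i],0)[:2]-c)))
    q=P[l==best]; r=cv2.minAreaRect((q[:,:2]*1000).astype(np.float32)); b=cv2.boxPoints(r)
    e=[b[(i+1)%4]-b[i] for i in range(4)]; k=max(range(4),key=lambda i:np.linalg.norm(e[i])); ax=e[k]/np.linalg.norm(e[k]); ax=ax if ax[1]<0 else -ax
    print('wedge c',np.round(r[0],1),np.round(r[1],1),'heading',np.degrees(np.arctan2(ax[1],ax[0])).round(1))
    v=FOOT*1000-np.array(r[0]); print(' foot in wedge: x',(v@ax).round(1),'y',(v@np.array([-ax[1],ax[0]])).round(1))
    cv2.imwrite(f'pics/{fn}c.png',cv2.cvtColor(cv2.resize(im[120:260,110:310],None,fx=4,fy=4,interpolation=cv2.INTER_CUBIC),cv2.COLOR_RGB2BGR))
    return im,d,P
E
python3 - <<'E'
from h import *
goto([.580,.2135,.006],88.5); wedge('top2')
E
```

```text
time_s: 3.52
tcp_pos: [0.5825, 0.2078, 0.0079]
eef_rot: [[0.028, 1.0, 0.006], [1.0, -0.028, -0.001], [-0.0, 0.006, -1.0]]
ft_force: [0.0, 0.3, -0.7]
width: 0.153
t 3.52 tcp [0.5825 0.2078 0.0079] xang 88.41 tool shift cm [ 0.57 -0.27  0.19] rz -0.09 F [ 0.03  0.34 -0.73] w 0.153 tilt [ 0.0063 -0.0006]
time_s: 4.03
tcp_pos: [0.5885, 0.1864, 0.0079]
eef_rot: [[0.176, 0.984, 0.007], [0.984, -0.176, -0.0], [0.001, 0.006, -1.0]]
ft_force: [0.1, 0.3, 0.2]
width: 0.15
t 4.03 tcp [0.5885 0.1864 0.0079] xang 79.88 tool shift cm [ 2.52 -1.32  0.19] rz -8.62 F [0.15 0.33 0.19] w 0.15 tilt [ 0.0065 -0.0001]
wedge c [575.5 118.5] [121.4  43.6] heading -99.5
 foot in wedge: x 140.2 y -17.5
```

View pics/top2c.png

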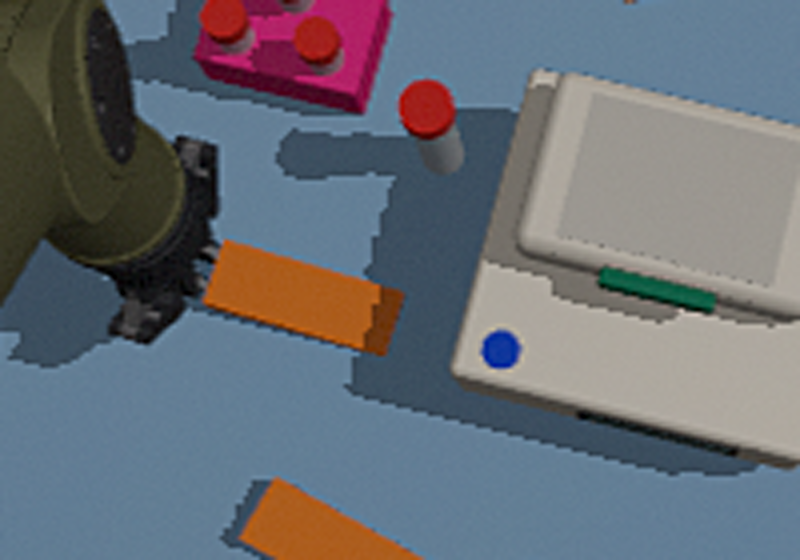

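The wedge follows the fingers: heading −99.5°, foot 17 mm to the right of its axis. I'll turn another 7° or so while advancing, then look again.

```bash
python3 -m pendant '[[[-0.5,0.17,0.1,0,0,1.8,0.15],[-0.5,0.17,0,0,0,1.8,0.15],[-0.5,0.17,0,0,0,1.8,0.15],[-0.5,0.17,0,0,0,1.8,0.15],[-0.8,0,0,0,0,0,0.15],[-1,0,0,0,0,0,0.15]]]' 
python3 - <<'E'
from h import *
goto([.580,.2135,.006],88.5); wedge('top3',(.57,.09))
E
```

```text
time_s: 4.82
tcp_pos: [0.5854, 0.1457, 0.007]
eef_rot: [[0.308, 0.952, 0.007], [0.952, -0.308, -0.0], [0.002, 0.007, -1.0]]
ft_force: [0.1, 1.5, -0.2]
width: 0.151
t 4.83 tcp [0.5854 0.1457 0.007 ] xang 72.09 tool shift cm [ 6.29 -2.6   0.09] rz -16.41 F [ 0.14  1.53 -0.22] w 0.151 tilt [ 0.0073 -0.0002]
wedge c [562.6  78.6] [118.5  43.4] heading -107.8
 foot in wedge: x 99.4 y 3.1
```

View pics/top3c.png

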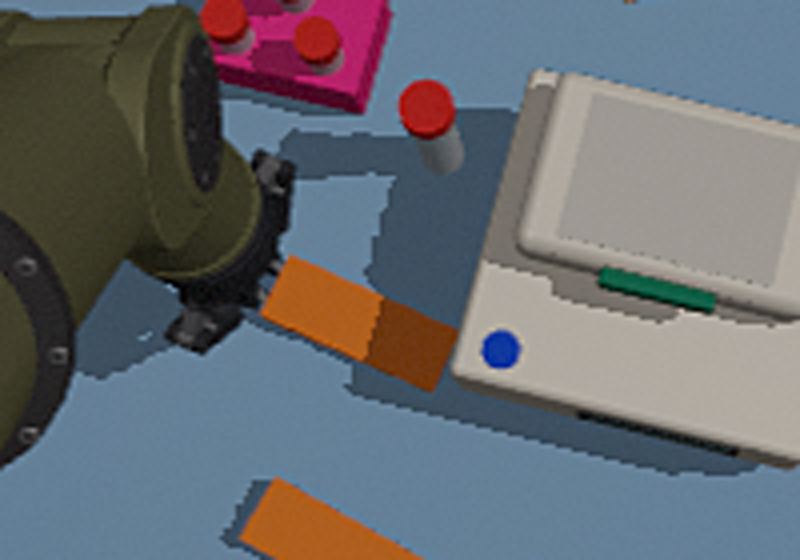

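```bash
python3 -m pendant '[[[-0.5,-0.09,0,0,0,-1,0.15],[-0.5,-0.09,0,0,0,-1,0.15],[-0.8,0,0,0,0,0,0.15],[-0.8,0,0,0,0,0,0.15],[-0.8,0,0,0,0,0,0.15]]]' 
python3 - <<'E'
from h import *
goto([.580,.2135,.006],88.5); wedge('top4',(.555,.05))
s=readout.sense(); R=s['eef_rot'][:2,0]; c=s['tcp_pos'][:2]-R*.071; print('wedge centre by tool',c.round(4)); v=(FOOT-c); print(-v@R, v@np.array([R[1],-R[0]]))
E
```

```text
time_s: 5.5
tcp_pos: [0.5726, 0.1094, 0.0069]
eef_rot: [[0.273, 0.962, 0.006], [0.962, -0.273, -0.001], [0.0, 0.006, -1.0]]
ft_force: [0.3, 0.7, -0.5]
width: 0.15
t 5.5 tcp [0.5726 0.1094 0.0069] xang 74.17 tool shift cm [10.22 -2.13  0.08] rz -14.33 F [ 0.29  0.69 -0.47] w 0.15 tilt [ 0.0063 -0.0014]
wedge c [552.5  42.1] [118.1  43.1] heading -105.8
 foot in wedge: x 61.6 y -0.6
wedge centre by tool [0.5528 0.0394]
0.05908143785868061 -0.0014493192213008593
```

View pics/top4c.png

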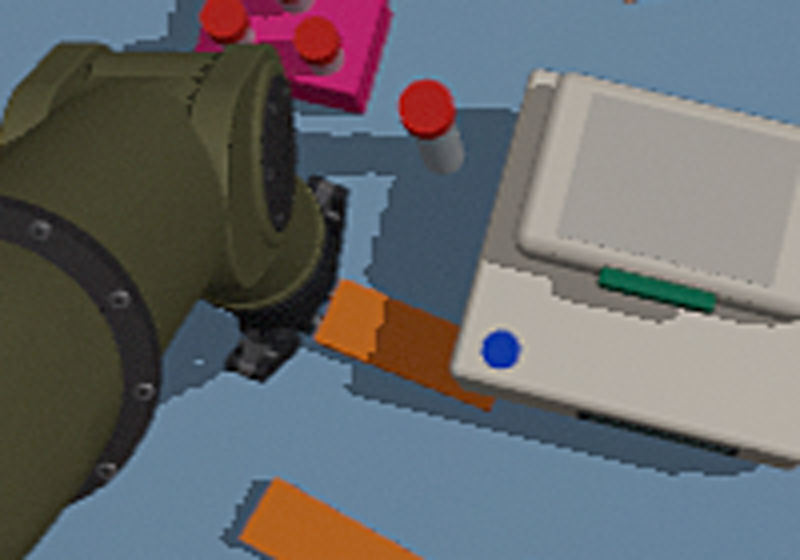

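Aligned: the foot is under 1 mm off the wedge's axis with about 34 mm still to go. I'll approach, then push in small steps while watching the force.

```bash
python3 -m pendant '[[[-0.6,0,0,0,0,0,0.15],[-0.6,0,0,0,0,0,0.15],[-0.6,0,0,0,0,0,0.15],[-0.4,0,0,0,0,0,0.15]]]'; python3 -m pendant '[[[-0.2,0,0,0,0,0,0.15],[-0.2,0,0,0,0,0,0.15]]]';python3 -m pendant '[[[-0.2,0,0,0,0,0,0.15],[-0.2,0,0,0,0,0,0.15]]]'
python3 - <<'E'
from h import *
s=readout.sense(); R=s['eef_rot'][:2,0]; c=s['tcp_pos'][:2]-R*.071; v=(FOOT-c); print(-v@R, v@np.array([R[1],-R[0]]))
goto([.580,.2135,.006],88.5)
E
```

```text
time_s: 6.05
tcp_pos: [0.5659, 0.0853, 0.0069]
eef_rot: [[0.274, 0.962, 0.006], [0.962, -0.274, -0.002], [-0.001, 0.006, -1.0]]
ft_force: [0.0, 0.3, 0.1]
width: 0.149
time_s: 6.3
tcp_pos: [0.5647, 0.0811, 0.0069]
eef_rot: [[0.274, 0.962, 0.006], [0.962, -0.274, -0.002], [-0.001, 0.006, -1.0]]
ft_force: [-0.6, 0.9, 0.2]
width: 0.151
time_s: 6.55
tcp_pos: [0.5636, 0.0774, 0.0069]
eef_rot: [[0.274, 0.962, 0.006], [0.962, -0.274, -0.002], [-0.0, 0.006, -1.0]]
ft_force: [0.4, 0.4, 0.1]
width: 0.151
0.027525035184970615 -0.001491493811034019
t 6.55 tcp [0.5636 0.0774 0.0069] xang 74.11 tool shift cm [13.54 -2.15  0.08] rz -14.39 F [0.36 0.41 0.13] w 0.151 tilt [ 0.006  -0.0021]
```

```bash
for i in 1; do python3 -m pendant '[[[-0.15,0,0,0,0,0,0.15]]]'|grep -E "tcp|force"; python3 -m pendant '[[[-0.15,0,0,0,0,0,0.15]]]'|grep -E "tcp|force"; python3 -m pendant '[[[-0.15,0,0,0,0,0,0.15]]]'|grep -E "tcp|force";python3 -m pendant '[[[0,0,0,0,0,0,0.15]]]'|grep -E "tcp|force"; done
```

```text
tcp_pos: [0.5632, 0.076, 0.0069]
ft_force: [0.7, 1.3, 0.1]
tcp_pos: [0.563, 0.0753, 0.007]
ft_force: [-0.0, 3.9, -1.2]
tcp_pos: [0.5629, 0.0749, 0.007]
ft_force: [1.5, 6.2, -1.4]
tcp_pos: [0.5629, 0.075, 0.007]
ft_force: [0.4, 1.0, -1.2]
```

Contact: the force rose to about 6 N while the wedge stopped moving. I'll check that the cycler hasn't moved, and the wedge pose.

```bash
cat >> h.py <<'E'
def cycler(fn,P=None):
    z=np.load(f'pics/{fn}.npz'); im,d=z['im'],z['d']; P=world('top',d); hsv=cv2.cvtColor(im,cv2.COLOR_RGB2HSV)
    m=(d>0)&(hsv[...,1]<70)&(P[...,2]>.078)&(P[...,2]<.125)&(abs(P[...,0]-.6)<.2)&(abs(P[...,1]+.11)<.18)
    m=cv2.morphologyEx(m.astype(np.uint8),cv2.MORPH_OPEN,np.ones((5,5))); n,l,s,c=cv2.connectedComponentsWithStats(m)
    i=1+np.argmax(s[1:,4]); q=P[l==i]; r=cv2.minAreaRect((q[:,:2]*1000).astype(np.float32)); print('cycler',r)
    b=(cv2.inRange(hsv,(108,150,60),(125,255,255))>0)&(d>0)&(np.hypot(P[...,0]-.542,P[...,1]+.02)<.04); v,u=np.nonzero(b); print('dot',np.mean(P[b],0).round(4),u.mean().round(2),v.mean().round(2),b.sum())
    t=q[(q[:,2]<.095)]; A=np.c_[t[:,:2]-[.607,-.113],np.ones(len(t))]; print('top plane',np.linalg.lstsq(A,t[:,2],rcond=None)[0].round(4))
E
python3 - <<'E'
from h import *
wedge('top5',(.54,.01)); cycler('top0'); cycler('top5')
E
```

```text
wedge c [541.8   7.1] [117.5  43.1] heading -106.6
 foot in wedge: x 25.0 y 0.5
cycler ((606.9386596679688, -113.07117462158203), (219.65806579589844, 198.31442260742188), 81.8817138671875)
dot [ 0.5422 -0.0204  0.0861] 234.82 206.98 66
top plane [-0.0001 -0.0001  0.0849]
cycler ((607.5128784179688, -113.14926147460938), (219.82382202148438, 199.802490234375), 81.78970336914062)
dot [ 0.542  -0.0204  0.0862] 234.78 207.05 65
top plane [-0.0001  0.0001  0.0848]
```

View pics/top5c.png

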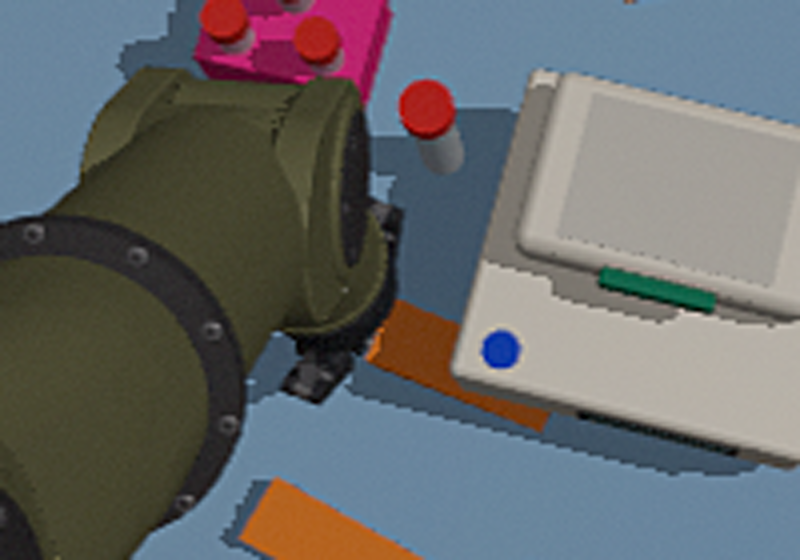

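The wedge is at foot x=25 mm, y=0.5 mm in its frame, and the cycler hasn't moved. I'll give one more gentle nudge to seat it, then back off.

```bash
python3 -m pendant '[[[-0.15,0,0,0,0,0,0.15]]]'|grep -E "tcp|force"; python3 -m pendant '[[[-0.17,0,0,0,0,0,0.15]]]'|grep -E "tcp|force"; python3 -m pendant '[[[0.3,0,0,0,0,0,0.15],[1,0,0,0,0,0,0.15],[1.5,0,0,0,0,0,0.15],[2,0,0,0,0,0,0.15]]]'
python3 - <<'E'
from h import *
wedge('top6',(.54,.01)); cycler('top6'); goto([.5422,-.0206,.15],74)
E
```

```text
tcp_pos: [0.5628, 0.0746, 0.0071]
ft_force: [1.7, 7.0, -0.9]
tcp_pos: [0.5628, 0.0745, 0.0071]
ft_force: [1.4, 7.7, -0.6]
time_s: 7.85
tcp_pos: [0.5758, 0.1195, 0.0073]
eef_rot: [[0.274, 0.962, 0.007], [0.962, -0.274, -0.0], [0.002, 0.007, -1.0]]
ft_force: [0.1, -0.3, 0.2]
width: 0.147
wedge c [542.9   6.9] [116.6  43.8] heading -105.6
 foot in wedge: x 25.1 y -1.0
cycler ((607.6302490234375, -113.12313842773438), (220.01026916503906, 199.90875244140625), 81.7761001586914)
dot [ 0.5422 -0.0204  0.086 ] 234.82 206.98 66
top plane [-0.0017 -0.0006  0.0848]
t 7.9 tcp [0.5766 0.1241 0.0072] xang 74.31 tool shift cm [-14.79   0.71 -14.35] rz 0.31 F [2.09 3.47 1.03] w 0.151 tilt [0.0083 0.0029]
```

Firm at 7.7 N with no cycler motion. Next I'll lift, shut the fingers and move over the dot.

```bash
python3 -m pendant '[[[0,0,-4,0,0,0,0],[0,0,-5,0,0,0,0],[0,0,-5,0,0,0,0],[-3.5,0.2,-1,0,0,0,0],[-4,0.2,0,0,0,0,0],[-4,0.2,0,0,0,0,0],[-3,0.1,0,0,0,0,0],[0,0,0,0,0,0,0]]]'
python3 - <<'E'
from h import *
goto([.5422,-.0206,.10],74)
E
```

```text
time_s: 8.9
tcp_pos: [0.5446, -0.0127, 0.1615]
eef_rot: [[0.258, 0.966, 0.01], [0.966, -0.258, 0.003], [0.006, 0.008, -1.0]]
ft_force: [0.6, 0.3, -0.4]
width: -0.005
t 8.9 tcp [ 0.5446 -0.0127  0.1615] xang 75.04 tool shift cm [-0.86 -0.08  6.15] rz 1.04 F [ 0.6   0.34 -0.36] w -0.005 tilt [0.0096 0.0034]
```

```bash
python3 -m pendant '[[[-0.9,-0.1,1,0.48,-0.33,0,0],[0,0,2,0,0,0,0],[0,0,2,0,0,0,0],[0,0,0.9,0,0,0,0],[0,0,0,0,0,0,0]]]'
python3 - <<'E'
from h import *
goto([.5422,-.0206,.086],74)
E
```

```text
time_s: 9.52
tcp_pos: [0.5418, -0.0168, 0.0986]
eef_rot: [[0.251, 0.968, -0.003], [0.968, -0.251, 0.001], [0.0, -0.003, -1.0]]
ft_force: [0.2, -0.5, 0.6]
width: -0.002
t 9.53 tcp [ 0.5418 -0.0168  0.0986] xang 75.45 tool shift cm [-0.35  0.14  1.26] rz 1.45 F [ 0.21 -0.46  0.58] w -0.002 tilt [-0.0027  0.0008]
```

```bash
python3 -m pendant '[[[-0.4,0.1,0.6,0,0,0,0],[0,0,0.4,0,0,0,0]]]'; for i in 1; do python3 -m pendant '[[[0,0,0.2,0,0,0,0]]]'|grep -E "tcp|force"; python3 -m pendant '[[[0,0,0.2,0,0,0,0]]]'|grep -E "tcp|force"; python3 -m pendant '[[[0,0,0.2,0,0,0,0]]]'|grep -E "tcp|force"; done
python3 - <<'E'
from h import *
goto([.5422,-.0206,.086],74)
E
```

```text
time_s: 9.78
tcp_pos: [0.5425, -0.021, 0.089]
eef_rot: [[0.25, 0.968, -0.001], [0.968, -0.25, 0.001], [0.0, -0.001, -1.0]]
ft_force: [0.0, -0.1, -0.2]
width: -0.001
tcp_pos: [0.5426, -0.021, 0.087]
ft_force: [0.4, -0.2, -0.9]
tcp_pos: [0.5428, -0.0211, 0.0851]
ft_force: [-0.7, -0.2, 1.6]
tcp_pos: [0.5428, -0.021, 0.0847]
ft_force: [-9.2, 1.6, 31.9]
t 10.15 tcp [ 0.5428 -0.021   0.0847] xang 75.47 tool shift cm [ 0.02 -0.07 -0.13] rz 1.47 F [-9.25  1.62 31.91] w 0.004 tilt [0.0006 0.0013]
```

Firm press: 32 N, with the corner holding at z≈0.085. I'll hold it briefly at a lower force, look, then let go.

```bash
python3 -m pendant '[[[0,0,0.1,0,0,0,0]]]'|grep -E "tcp|force"; python3 -m pendant '[[[0,0,0.12,0,0,0,0]]]'|grep -E "tcp|force"; python3 -m pendant '[[[0,0,0.12,0,0,0,0],[0,0,0.12,0,0,0,0]]]'|grep -E "tcp|force"; 
python3 - <<'E'
from h import *
goto([.5422,-.0206,.086],74); wedge('top7',(.54,.01)); cycler('top7')
E
```

```text
tcp_pos: [0.5428, -0.0211, 0.0851]
ft_force: [-3.0, -0.3, 8.0]
tcp_pos: [0.5428, -0.0211, 0.085]
ft_force: [-3.2, 0.0, 11.0]
tcp_pos: [0.5428, -0.0211, 0.085]
ft_force: [-3.4, 0.9, 11.9]
t 10.65 tcp [ 0.5428 -0.0211  0.085 ] xang 75.44 tool shift cm [ 0.03 -0.07 -0.1 ] rz 1.44 F [-3.36  0.92 11.93] w 0.005 tilt [0.0041 0.0025]
wedge c [ 840.3 -119.3] [ 45.  116.6] heading -72.0
 foot in wedge: x -191.5 y -258.7
cycler ((606.6744995117188, -113.75826263427734), (218.98114013671875, 198.5909881591797), 82.20491790771484)
dot [nan nan nan] nan nan 0
top plane [0.001 0.002 0.085]
  return _methods._mean(a, axis=axis, dtype=dtype,
  ret = um.true_divide(
h.py:29: RuntimeWarning: Mean of empty slice.
  b=(cv2.inRange(hsv,(108,150,60),(125,255,255))>0)&(d>0)&(np.hypot(P[...,0]-.542,P[...,1]+.02)<.04); v,u=np.nonzero(b); print('dot',np.mean(P[b],0).round(4),u.mean().round(2),v.mean().round(2),b.sum())
  ret = ret.dtype.type(ret / rcount)
```

View pics/top7c.png

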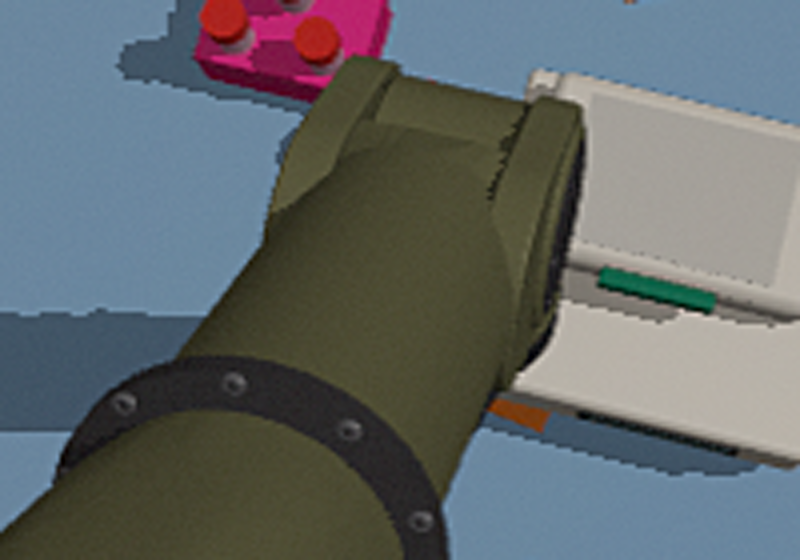

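The corner holds: TCP z=0.085 under 12 to 32 N. The arm hides the dot and the wedge in this view, and my wedge finder returned a look-alike, so I'm ignoring that reading. Next I'll lift off and retreat to the left at height.

```bash
python3 -m pendant '[[[0,0,-0.3,0,0,0,0],[0,0,-3,0,0,0,0],[0,0,-5,0,0,0,0],[0,0,-5,0,0,0,0],[4,0,-2,0,0,0,0],[5,0,0,0,0,0,0],[5,0,0,0,0,0,0],[5,0,0,0,0,0,0],[5,0,0,0,0,0,0],[0,0,0,0,0,0,0]]]'
python3 - <<'E'
from h import *
goto([.5422,-.0206,.086],74); wedge('top8',(.54,.01)); cycler('top8'); snap('scene','scene8')
E
```

```text
time_s: 11.95
tcp_pos: [0.6052, 0.2169, 0.2458]
eef_rot: [[0.255, 0.967, 0.008], [0.967, -0.255, 0.004], [0.006, 0.007, -1.0]]
ft_force: [-0.2, -0.2, 0.1]
width: -0.001
t 11.95 tcp [0.6052 0.2169 0.2458] xang 75.21 tool shift cm [-24.66  -0.14  15.83] rz 1.21 F [-0.16 -0.22  0.12] w -0.001 tilt [0.0078 0.0039]
wedge c [542.2   7. ] [117.4  43.2] heading -106.3
 foot in wedge: x 25.0 y 0.0
cycler ((607.960205078125, -113.03280639648438), (220.05593872070312, 200.67181396484375), 81.7651138305664)
dot [ 0.5422 -0.0204  0.0859] 234.82 206.98 66
top plane [-0.0011 -0.0006  0.0849]
```

View pics/top8.png

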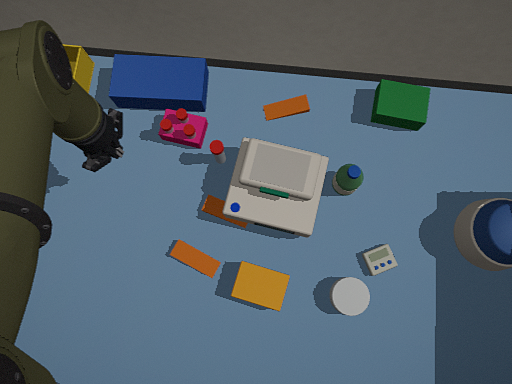

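View pics/scene8.png

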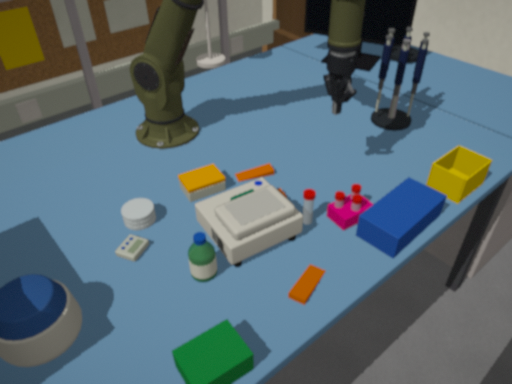

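The top view shows the wedge at (225,212), tucked under the blue-dot corner, and the dot unmoved at (234.8,207.0). Everything else stands where it was and the gripper is clear, so I'm handing in.

```bash
python3 -c "
from station import hand_in
print(hand_in())"
```

```text
the job is handed in; nothing more can be done
None
```

The wedge is under the cycler's short foot, the corner held when pressed, and the job was handed in with the robot touching nothing. The clock stood at about 12 s.

- **Push:** I pushed the leftmost orange wedge along the bench, thin end first, with two finger tips on its tail. It turned about 16° on the way. The push force climbed to 7.7 N as the wedge stopped.
- **Fit:** The last check puts the foot at x = 25 mm, y = 0 mm in the wedge's frame, against the given contact point of about x = 26 mm, y = 0.
- **Press:** I pressed the blue dot with a peak of about 32 N, higher than I meant, because contact was stiffer than expected. I then held about 12 N. The corner stayed at 85 mm and the wedge did not slip.
- **Side force:** The press also put about 9 N of sideways force on the tool at its peak. The cycler did not shift measurably afterwards: the dot is at the same pixel, and the footprint centre agrees to about 1 mm.
- **Failed check:** During the press the arm hid the dot and the wedge, so that picture's wedge and dot readings were invalid. I repeated the check after letting go.
- **Bystanders:** They look unmoved in the final pictures; I compared them by eye and did not measure them.

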